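# Load the bonding jig, swing the hasp shut and pin it

## Task

Lay the copper shim plate on the jig's sloping white bed so that it slides down fully home into the low corner, against both rails. Then swing the steel hasp fully shut over its staple, and finally take the yellow-handled retaining pin from the wooden stand and drop it through the staple's loop, in front of the hasp, until its collar rests on the staple, and let go. Leave the two chrome drivers, the beige faceplate and the green controller grip where they are.

Things in the scene. Friction and masses are not known exactly. Their poses are not given: they have to be found in the camera images.
- bed: White slippery bed (friction about 0.07) of the jig, tilted: its +x runs 12 deg and its +y 15 deg downhill. Origin on its top face, z its normal. Top spans x -50..50, y -28..37 mm. Aluminium rails 12 mm high form the low corner: inner faces at x=50 and y=37 mm; no rails at -x, -y. Plate home: long side along x, shim_center at x 5, y 7, z 18 mm here.
- jig: Fixed blue jig, level, base about 166 x 108 x 12 mm; origin under the bed's middle (bed origin is 42 mm straight above). Its x runs along the shut hasp from hinge to staple, its y from the hasp towards the bed and its low corner. Hinge axis at x -60, y -36 mm, post 90 mm high; staple post x 58..92, y -32..-4 mm, 74 mm high.
- shim_center (a point): Centre, 18 mm above its underside, of the loose copper plate: 90 (x) x 60 (y) x 6 mm with an upright lifting fin on its middle, 50 mm long (x), 10 mm thick (y), from 6 to 36 mm above the underside. About 0.4 kg. Same after a half turn. It and the green grip lie at two places on the left, either way round.
- hasp (a joint): Steel hasp: upright strap 172 mm long, 8 mm thick, 35 to 80 mm above the desk, on a vertical hinge. 0 rad = shut, at its stop (strap along the jig's +x, its slot round the staple); grows as it opens, clockwise seen from above, to 1.9. Friction (0.06 N m) keeps it where it is left.
- hasp_hinge (a point): Point on the hasp's vertical hinge axis, 57.5 mm above the desk; axes of the jig.
- hasp_knob (a point): Middle of the red upright handle on top of the hasp: cylinder 14 mm in diameter, from 80 to 122 mm above the desk (this point at 101 mm), 70 mm from the hinge axis. It turns with the hasp; x points from the hinge along the strap.
- loop (a point): Where the middle of the pin's collar underside comes to rest: in the staple's loop, level with its upper face, 66 mm above the desk; axes of the jig. Staple: level U of 8 mm square steel reaching to -y; legs' inner faces at x -8 and 8, end bar's at y -8 mm; the shut hasp's outer face is at y 18 mm, its top 14 mm higher than this point. Below it is clear for 50 mm.
- pin_center (a point): Centre of the loose retaining pin, 95 mm long, upright (z up): steel shank 10 mm in diameter, 40 mm long, tapered tip; collar 28 mm in diameter, 5 mm thick; yellow handle 16 mm in diameter, 50 mm long (from 2.5 mm below to 47.5 mm above this point). It stands in one of the stand's holes, collar on the stand's top. 0.09 kg.
- pin_shoulder (a point): Middle of the underside of the pin's collar, 7.5 mm below pin_center.
- stand: Fixed wooden stand 150 (x) x 50 (y) x 50 mm, origin under its centre; holes 13 mm in diameter, 44 mm deep, at x -48, 0, 48 mm hold the pin and two drivers in any order.
- driver_a: Bystander: chrome hex driver upright in the stand, handle 24 mm in diameter, top 125 mm above the desk. Origin at its lower tip.
- driver_b: Bystander: second chrome driver, the same.
- faceplate: Bystander: beige console faceplate lying flat, 55 (x) x 160 (y) x 10 mm, origin under its centre.
- grip: Bystander: green translucent controller grip lying flat, about 80 x 75 x 30 mm, origin under its centre.
Mind the look-alikes: they are no part of the job. What is shaped like the part that bears pin_center but blue or turquoise is not meant. What is shaped like the jig but pink or turquoise is not meant.

How it is judged (in metres and radians):
On the way, in this order (a step that is already met when the one before it is completed fails the run):
1. the plate lies released and home in the bed's low corner (x of shim_center in the frame of bed between 0.002 and 0.008 m and y of shim_center in the frame of bed between 0.004 and 0.01 m and z of shim_center in the frame of bed between 0.014 and 0.022 m and angle between the x axis of shim_center and the x axis of bed, either way round below 0.06 rad and contact force between the fingers and shim below 0.1 N), for 0.2 s.
2. the hasp is shut, the plate still home (x of shim_center in the frame of bed between 0.002 and 0.008 m and y of shim_center in the frame of bed between 0.004 and 0.01 m and z of shim_center in the frame of bed between 0.014 and 0.022 m and angle between the x axis of shim_center and the x axis of bed, either way round below 0.06 rad and value of joint hasp below 0.06 rad), for 0.2 s.
At the end, for the whole second after the job is handed in: The plate is home (centre within 3 mm of its home point along each bed axis, flat, turned under 0.06 rad), the hasp shut within 0.06 rad, the pin in the staple loop in front of the hasp, collar on the staple (height within 4 mm, tilt under 0.15 rad), all at rest (all of step 2 and x of pin_shoulder in the frame of loop between -0.006 and 0.006 m and y of pin_shoulder in the frame of loop between -0.007 and 0.008 m and z of pin_shoulder in the frame of loop between -0.004 and 0.004 m and angle between pin_shoulder's own z axis and vertical below 0.15 rad and linear speed of each of pin, shim below 0.02 m/s); the robot touches nothing.
It fails at once if the driver_a is moved by more than 20 mm (distance of driver_a from where it was at the start of the episode above 0.02 m).
It fails at once if the driver_b is moved by more than 20 mm (distance of driver_b from where it was at the start of the episode above 0.02 m).
It fails at once if the faceplate is moved by more than 20 mm (distance of faceplate from where it was at the start of the episode above 0.02 m).
It fails at once if the grip is moved by more than 20 mm (distance of grip from where it was at the start of the episode above 0.02 m).
It also fails if it takes over 61 s, if anything falls off the work surface, if the arm or the gripper's body presses on something with over 40 N, if the wrist force passes 120 N, or if a joint passes its speed limit or range.

## Robot

A 6-joint arm with a two-finger parallel gripper is mounted at the origin on the work surface. World frame = base frame: x ahead of the robot, y to its left, z up, the work surface at z = 0. Lengths are in mm, angles in rad, forces in N, time in s.
With the tool pointing down it reaches from about 275 to 1000 mm from the base axis. Payload 8.4 kg.
Tool frame: the origin (TCP) lies at the very end of the fingers, on their centre line; the grasp point (between the pads) lies 19 mm behind it; z points along the fingers, y is the line along which they close (so a half turn about z gives the same grasp; the last joint's range is limited). The gripper opens to 85 mm and grips with 20 to 120 N. Pads are 22 mm wide; open, the fingers measure 114 mm over their backs; the gripper's body (76 mm by 85 mm) begins 54 mm behind the grasp point. The pads swing forward as they close: fully open they stand 13 mm farther back than shut.
Start: joints at [1.124, 0.353, 1.633, -0, 1.155, -0.002], TCP at [268.922, 564.188, 193.381] pointing down, gripper open.
Joint ranges: [-2.63, 2.63], [-0.92, 2.1], [0.06, 2.66], [-1.3, 4.44], [0, 2.69], [-3.02, 3.02]. Speed limits (rad/s): [2.22, 2.22, 2.79, 3.14, 3.14, 3.14].

## Interface

Orientations are given as [roll, pitch, yaw] about the fixed x, y, z axes, in that order (R = Rz(yaw) Ry(pitch) Rx(roll)).
In Python, from rig import r, vision gives the robot as it stands. The module is installed in compiled form; this text tells all that it offers.
- The arm moves only by the tool play_rows, never from a script. Its argument "steps" is a list of rows, each an object with "delta_pos": the shift along the tool's x, y, z in cm, a list of three; "yaw": the turn about the tool's z in rad; "jaw": the opening in per cent of the stroke, from 0 (shut) to 100 (fully open). A call has exactly 8 rows; each row is the pose to reach, as a shift and turn from the pose commanded when the call began, along the tool's axes at that moment; what a row does not reach only later rows make up. A row lasts 1/10 s, in which the tool goes at most 50 mm and 8.59 degrees, less where a joint would pass 70% of its speed; a pose out of reach is approached as far as the arm can. A call with a gripper value outside its range is refused whole. The fingers move at their own pace and stop on an object; "grip_force" is the grip in N (left out, the last holds). Time passes only in rows, so rows that repeat a pose let the fingers close, or fill a call up. It gives the time, the measured TCP pose, the force, the opening and the grip force at its end, in the units of the state.
- r.sense(): the state, without advancing time (a new reading comes with each control period).
- vision.grab_frame(name): name is "side" or "top"; returns (picture, depth): 400x640x3 uint8, red, green, blue; 400x640 float32, mm along the optical axis (not along the pixel's ray), 0 where there is no reading.
- vision.calibration(name): a dict with "mtx" (3x3 intrinsics, pixels), "k1" (the pictures are not rectified: a ray, as slopes to the right and down, at radius r is drawn at 1 + k1 r^2 times it, then the intrinsics apply), "extrinsics" (4x4, takes a point from camera to world coordinates). Camera axes: x right, y down, z forward; pixel columns grow to the right and rows downward; lengths in mm; the calibration is good to about 2 mm. A picture is of the moment at which its call begins. calibration takes no time and is no camera call.
- r.sign_off(): hands the job in; it is judged then, once.
Trained networks look in the newest picture that a camera, given by its name, has taken for a name from the list of things; names that differ only in an ending like _2 or _b are one class to them, and where a whole thing is asked for, a point or a joint stands for the part that bears it (a point fixed in the world has none). Each returns a list of dicts, best first, with "conf" (0 to 1); they miss things now and then, are a little off and sometimes report something else, mostly with a low value. They report only what shows in the picture. A call takes as long as a camera call. They do not tell look-alikes from the thing itself.
- vision.cut_out(camera, thing): "region" (400x640 bool, what is visible of it) and "uv" ([column, row] in pixels, amid what is visible of it).
- vision.landmark_of(camera, thing): "uv" ([column, row] in pixels: a listed point, or the origin of a listed thing).
The state is a dict: "clock": time; "qpos": joint angles; "qvel": joint speeds; "joint_efforts": joint torques, N m; "eef_pos": TCP position; "tcp_rot": TCP orientation; "contact_force": force on the tool from outside, world axes, zero at the start; "wrist_torque": the same for the moment, N m; "opening": opening from 0.0 (shut) to 1.0 (fully open); "grasp_force": force on a finger pad.
Only numpy, scipy, OpenCV 4.12 (cv2) and the standard library are available. Lean on these libraries where they do the work, as an engineer would, in place of code of your own. Each camera call takes 0.05 s, during which the arm holds its last target. There are 200 camera calls.

## Working session

There is one attempt and no reset: what is moved stays moved. The work goes in short steps, Python scripts to look and compute and a tool call to move; the robot and the scene stay as the last step left them, time stands still between calls to the robot, and variables do not carry over. Pictures are saved under pics/ and viewed, at most 10 in all, crops included, and the job is handed in when it is done.

Besides the shell and the picture viewer there is one more tool, called after ">>>" as a command line: name --argument value ..., lists and objects as JSON in quotes. play_rows: Moves the arm, as the interface text tells. Its arguments: {"type":"object","properties":{"steps":{"type":"array"},"grip_force":{"type":"number"}},"required":["steps"]}

```bash
mkdir -p pics
cat > h.py <<'E'
import numpy as np, cv2
from rig import r, vision
def cal(n):
    c=vision.calibration(n); return np.array(c["mtx"],float),float(c["k1"]),np.array(c["extrinsics"],float)
def ray(n,uv):
    K,k,T=cal(n); d=np.linalg.solve(K,np.array([uv[0],uv[1],1.]))[:2]; s=d.copy()
    for _ in range(20): s=d/(1+k*(s@s))
    return s
def onz(n,uv,z):
    s=ray(n,uv);K,k,T=cal(n); v=T[:3,:3]@np.array([s[0],s[1],1]); o=T[:3,3]; return o+v*(z-o[2])/v[2]
def cloud(n,dep,mask=None):
    K,k,T=cal(n); vv,uu=np.nonzero((dep>0)&(mask if mask is not None else True))
    d=np.stack([(uu-K[0,2])/K[0,0],(vv-K[1,2])/K[1,1]],1); s=d.copy()
    for _ in range(20): s=d/(1+k*(s**2).sum(1))[:,None]
    z=dep[vv,uu]; P=np.c_[s*z[:,None],z]; return P@T[:3,:3].T+T[:3,3],uu,vv
def proj(n,p):
    K,k,T=cal(n); q=T[:3,:3].T@(np.array(p)-T[:3,3]); s=q[:2]/q[2]; s=s*(1+k*(s@s)); return (K@np.array([s[0],s[1],1]))[:2]
E
python3 - <<'E'
from h import *
ims=[]
for n in("top","side"):
    im,d=vision.grab_frame(n); np.save(f"{n}_d.npy",d); np.save(f"{n}_i.npy",im)
    cv2.imwrite(f"pics/{n}0.png",im[:,:,::-1]); K,k,T=cal(n); print(n,K[0,0],k,T.round(2).tolist())
    for t in ("jig","bed","shim_center","hasp_hinge","hasp_knob","loop","pin_center","pin_shoulder","stand","driver_a","faceplate","grip"):
        for a in vision.landmark_of(n,t)[:3]: print(t,np.round(a["uv"]),round(a["conf"],2),end="; ")
    print()
print(r.sense()["tcp_rot"],r.sense()["clock"])
E
```

```text
top 433.6611833431611 -0.1219668380644502 [[-0.02, -0.99, 0.12, 472.45], [-1.0, 0.02, -0.02, -8.15], [0.02, -0.13, -0.99, 1157.85], [0.0, 0.0, 0.0, 1.0]]
jig [326. 146.] 0.8; jig [266. 222.] 0.68; jig [198. 156.] 0.58; bed [327. 140.] 0.82; bed [266. 225.] 0.67; bed [199. 155.] 0.56; shim_center [161. 277.] 0.79; hasp_hinge [276. 246.] 0.84; hasp_hinge [342. 157.] 0.82; hasp_hinge [205. 175.] 0.58; hasp_knob [211. 149.] 0.97; hasp_knob [347. 128.] 0.59; hasp_knob [303. 237.] 0.55; loop [288. 195.] 0.69; loop [227. 130.] 0.65; loop [349. 107.] 0.65; pin_center [472. 248.] 0.71; pin_center [443. 264.] 0.61; pin_center [445. 245.] 0.49; pin_shoulder [471. 246.] 0.71; pin_shoulder [447. 243.] 0.68; pin_shoulder [419. 257.] 0.66; stand [442. 244.] 0.61; driver_a [441. 226.] 0.74; driver_a [265. 225.] 0.61; driver_a [442. 263.] 0.56; faceplate [418. 158.] 0.56; grip [176. 213.] 0.97; grip [445. 242.] 0.37; 
side 384.4458102198628 -0.027634138497108142 [[0.93, -0.24, 0.29, 274.27], [-0.37, -0.63, 0.68, -742.87], [0.02, -0.74, -0.68, 822.12], [0.0, 0.0, 0.0, 1.0]]
jig [388. 224.] 0.97; jig [332. 166.] 0.94; jig [299. 206.] 0.82; bed [388. 212.] 0.82; bed [297. 193.] 0.71; bed [332. 151.] 0.68; shim_center [236. 162.] 0.66; hasp_hinge [315. 156.] 0.79; hasp_hinge [380. 226.] 0.78; hasp_hinge [283. 203.] 0.67; hasp_knob [398. 206.] 0.88; hasp_knob [336. 146.] 0.64; hasp_knob [296. 203.] 0.59; loop [327. 198.] 0.84; loop [424. 214.] 0.79; loop [354. 156.] 0.56; pin_center [346. 361.] 0.68; pin_center [315. 307.] 0.62; pin_center [340. 329.] 0.61; pin_shoulder [340. 333.] 0.65; pin_shoulder [349. 368.] 0.61; pin_shoulder [315. 310.] 0.47; stand [339. 342.] 0.98; driver_a [358. 331.] 0.79; driver_a [321. 343.] 0.57; faceplate [418. 293.] 0.92; grip [286. 162.] 0.83; 
[-3.14159022e+00 -1.57574988e-06  2.69678010e+00] 1.3
```

Run:
```python
import cv2
a=cv2.imread("pics/top0.png"); cv2.imwrite("pics/t1.png",cv2.resize(a[80:305,130:490],(800,500),interpolation=cv2.INTER_CUBIC))
a=cv2.imread("pics/side0.png"); cv2.imwrite("pics/s1.png",cv2.resize(a[110:400,200:500],(620,600),interpolation=cv2.INTER_CUBIC))
```

```text
(no output)
```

View pics/t1.png

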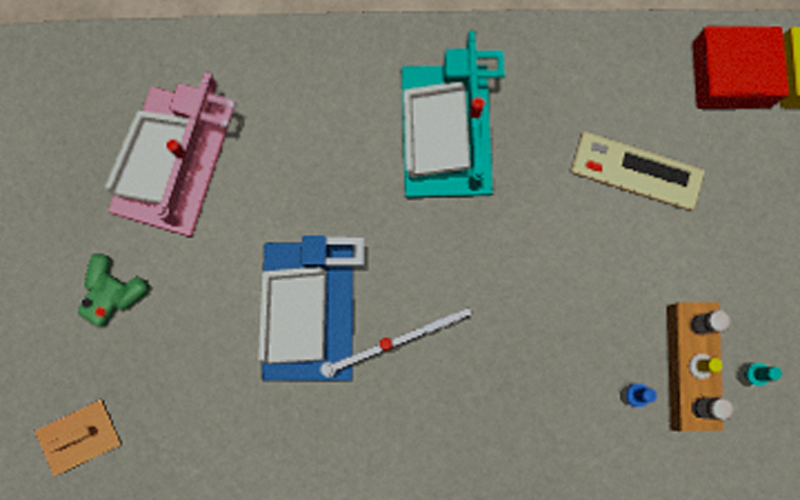

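View pics/s1.png

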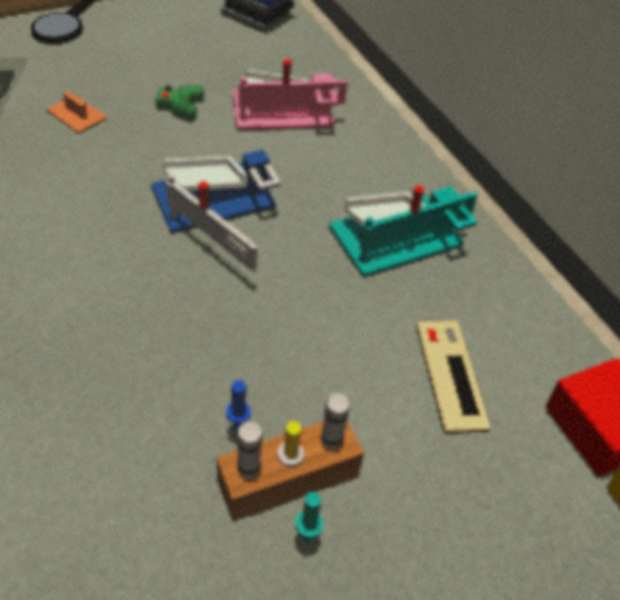

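The top view shows the real blue jig at about (269,219) full-frame, with its hasp open to the right (tip at about (341,221)). The copper plate is at (165,277), and the yellow pin is in the stand's middle hole, near (448,244). The pink and turquoise jigs and the blue and turquoise pins are look-alikes.

```bash
cat > m.py <<'E'
from h import *
def rect(P): 
    c,s,a=cv2.minAreaRect(P[:,:2].astype(np.float32)); return np.round(c,1),np.round(s,1),round(a,1)
def trim(P,box): return P[(P[:,0]>box[0])&(P[:,0]<box[1])&(P[:,1]>box[2])&(P[:,1]<box[3])]
if __name__=="__main__":
  for n in("top","side"):
    im=np.load(n+"_i.npy"); d=np.load(n+"_d.npy"); hsv=cv2.cvtColor(im,cv2.COLOR_RGB2HSV)
    P,u,v=cloud(n,d); H=hsv[v,u].astype(int)
    A=np.array([onz("top",(x,y),0) for x,y in((230,180),(350,260))]); 
    print(n,"ground z",np.median(P[(P[:,2]<15)&(P[:,2]>-15)][:,2]))
    J=(P[:,0]>350)&(P[:,0]<640)&(P[:,1]<220)&(P[:,1]>-110)
    b=J&(H[:,0]>100)&(H[:,0]<120)&(H[:,1]>130)
    print("blue",b.sum(),"base",rect(P[b&(P[:,2]<22)&(P[:,2]>2)]),"post",rect(P[b&(P[:,2]>65)&(P[:,2]<85)]) if (b&(P[:,2]>65)).sum()>5 else "")
    w=J&(H[:,1]<60)&(H[:,2]>110)&(P[:,2]>58)&(P[:,2]<95)
    for nm,m in(("grey hi",w),):
        Q=P[m]; print(nm,m.sum(),rect(Q),Q[:,2].min(),Q[:,2].max())
    wb=J&(H[:,1]<60)&(H[:,2]>130)&(P[:,2]>20)&(P[:,2]<70); print("white bed/rails",wb.sum(),rect(P[wb]))
    rd=J&((H[:,0]<8)|(H[:,0]>172))&(H[:,1]>150); print("red",rd.sum(),P[rd].mean(0).round(1) if rd.any() else "",P[rd][:,2].max() if rd.any() else"")
    C=(P[:,1]>200)&(H[:,0]<20)&(H[:,1]>110)&(P[:,0]<560)&(P[:,2]>-10)&(P[:,2]<60)
    lo=C&(P[:,2]<13)&(P[:,2]>0); hi=C&(P[:,2]>27); print("shim",lo.sum(),rect(P[lo]),hi.sum(),rect(P[hi]) if hi.sum()>3 else "",P[hi].mean(0))
    S=(P[:,1]<-200)&(P[:,0]<520)
    st=S&(H[:,0]>5)&(H[:,0]<20)&(H[:,1]>100)&(P[:,2]>40)&(P[:,2]<60); print("stand top",st.sum(),rect(P[st]))
    y=S&(H[:,0]>22)&(H[:,0]<35)&(H[:,1]>130)&(P[:,2]>55)&(P[:,2]<130); print("yellow",y.sum(),P[y].mean(0).round(1),P[y][:,2].max(), rect(P[y&(P[:,2]>95)]))
    bl=S&((H[:,0]>80)&(H[:,0]<125))&(H[:,1]>130); print("blue pins",P[bl].mean(0).round(1), bl.sum())
E
python3 m.py
```

```text
top ground z 1.125633922369616
blue 1004 base (array([563.9,  98.6]), array([105.6, 151.8]), 88.8) post (array([627.4,  84.9]), array([25.6, 25.4]), 89.2)
grey hi 303 (array([576.3,  21.5]), array([125.2, 191.7]), 22.8) 58.447199009482574 92.91480594341442
white bed/rails 1126 (array([573.7,  90.9]), array([119.6, 132.4]), 88.3)
red 24 [522.    5.3 123.1] 125.65321691760823
shim 645 (array([458.9, 549.2]), array([455. , 102.5]), 77.2) 80 (array([422.9, 377.7]), array([10.4, 48.6]), 23.9) [422.34794286 377.80956237  36.87029405]
stand top 1081 (array([ 302.7, -604.8]), array([590.1, 374.3]), 82.9)
yellow 91 [ 362.3 -611.4   85.9] 109.19397548545066 (array([ 290.7, -609.3]), array([657.3,  14.6]), 51.4)
blue pins [ 468.8 -361.7   63.7] 220
side ground z 0.10361399265821092
blue 344 base (array([564.2,  92.1]), array([102.7, 151.8]), 88.0) post (array([627.7,  78.9]), array([26.8, 21.7]), 89.1)
grey hi 191 (array([581.4,   9.7]), array([124.7, 177.8]), 21.4) 58.70168946201932 93.2311111630869
white bed/rails 432 (array([573.4,  86.7]), array([117.3, 134.6]), 7.5)
red 31 [522.   -2.9 111.5] 122.73454885480112
shim 226 (array([ 496.5, 1226.4]), array([1819.3,  164.8]), 87.7) 45 (array([423.4, 370.9]), array([12. , 52.7]), 20.8) [423.12911523 370.40178402  33.7320926 ]
stand top 784 (array([ 468.5, -361.6]), array([ 52.1, 103.5]), 88.5)
yellow 53 [ 490.5 -363.8  101.2] 108.5118806399862 (array([ 491.6, -363.2]), array([15.9, 12.7]), 65.6)
blue pins [ 470.5 -382.1   62.3] 286
```

>>> play_rows --steps '[{"delta_pos": [-3, -1.4, 1], "yaw": 0.1, "jaw": 100}, {"delta_pos": [-7, -3.3, 2.3], "yaw": 0.24, "jaw": 100}, {"delta_pos": [-11, -5.2, 3.7], "yaw": 0.36, "jaw": 100}, {"delta_pos": [-15, -7.2, 5], "yaw": 0.5, "jaw": 100}, {"delta_pos": [-19, -9, 6.3], "yaw": 0.63, "jaw": 100}, {"delta_pos": [-21.5, -10.2, 7.1], "yaw": 0.7, "jaw": 100}, {"delta_pos": [-22.1, -10.5, 7.3], "yaw": 0.72, "jaw": 100}, {"delta_pos": [-22.1, -10.5, 7.3], "yaw": 0.72, "jaw": 100}]'

```text
clock: 2.1
eef_pos: [423.6, 373.7, 120.2]
tcp_rot: [-3.141, -0.0, 1.975]
contact_force: [0.2, 0.6, -0.7]
opening: 1.0
grasp_force: 0.0
```

Run:
```python
from h import *
s=r.sense(); print(s["eef_pos"],s["tcp_rot"],s["clock"])
out=[]
for n in("top","side"):
    im,d=vision.grab_frame(n); np.save(n+"_i1.npy",im); np.save(n+"_d1.npy",d)
    d0=np.load(n+"_d.npy"); P,u,v=cloud(n,d); 
    m=(np.abs(d[v,u]-d0[v,u])>40)&(P[:,2]>60); Q=P[m]; 
    for z in range(110,330,20):
        q=Q[(Q[:,2]>z)&(Q[:,2]<z+20)]
        if len(q)>5: print(n,z,len(q),q[:,:2].min(0).round(),q[:,:2].max(0).round(),q.mean(0).round(1))
    p=proj(n,s["eef_pos"]); print(p)
    x,y=int(p[0]),int(p[1]); c=im[max(0,y-75):y+75,max(0,x-100):x+100].copy(); 
    out.append(cv2.resize(c,(600,290) if False else None,fx=2.9,fy=2.9)[:290*2]); print(c.shape,max(0,x-100),max(0,y-75))
    cv2.imwrite(f"pics/g_{n}.png",cv2.resize(c,None,fx=3,fy=3)[:,:,::-1])
```

```text
[423.61910821 373.71064805 120.2194152 ] [-3.14111012e+00 -1.37190013e-05  1.97548137e+00] 2.1
top 150 28 [162. 676.] [165. 757.] [163.1 729.6 160.7]
top 170 80 [152. 345.] [477. 743.] [262.7 586.8 182.7]
top 190 33 [156. 345.] [475. 726.] [403.  371.5 198.5]
top 210 185 [351. 335.] [492. 406.] [425.5 371.6 223.7]
top 230 174 [351. 334.] [492. 393.] [418.1 362.2 240. ]
top 250 143 [354. 336.] [489. 408.] [409.2 359.9 260.7]
top 270 260 [356. 337.] [489. 411.] [420.4 372.3 275.4]
top 290 139 [387. 336.] [459. 371.] [426.7 344.9 300.9]
top 310 147 [389. 337.] [459. 376.] [426.1 344.3 319.7]
[150.55048166 278.25743157]
(150, 200, 3) 50 203
side 110 118 [ -70. -372.] [1626. 2151.] [119.7 749.1 118.4]
side 130 21 [-57. -76.] [1629. 2125.] [244.7 431.1 136.3]
side 150 108 [-29. -77.] [1621. 1160.] [ 305.5 1074.1  161.7]
side 170 824 [-59. -46.] [1625. 1550.] [ 278.3 1246.4  178.1]
side 190 91 [ -44. -115.] [1630. 1388.] [472.2 376.7 199.9]
side 210 136 [-16. -73.] [1620. 1466.] [433.4 371.3 222.4]
side 230 295 [ -18. -149.] [1603.  661.] [370.6 273.5 240.3]
side 250 433 [-125. -119.] [1606. 1208.] [277.3 185.1 260.6]
side 270 341 [-114. -124.] [1626. 1222.] [221.4 132.2 278.1]
side 290 298 [ -78. -126.] [1602.  524.] [252.2 137.2 299.8]
side 310 236 [ -84. -122.] [1625.  819.] [324.7 234.6 319.1]
[232.30545218 136.26408838]
(150, 200, 3) 132 61
```

Run:
```python
from h import *
from m import rect
ts=[]
for n in("top","side"):
    im=np.load(n+"_i1.npy"); d=np.load(n+"_d1.npy"); P,u,v=cloud(n,d)
    m=(np.hypot(P[:,0]-424,P[:,1]-374)<95)
    for a,b in((135,205),(205,225),(225,250)):
        q=P[m&(P[:,2]>a)&(P[:,2]<b)]
        # tool axes: tx=angle 113.2deg, ty=23.2
        o=q[:,:2]-[423.6,373.7]; A=1.9755; tx=o@[np.cos(A),np.sin(A)]; ty=o@[np.sin(A),-np.cos(A)]
        print(n,a,len(q),"tx",np.percentile(tx,[2,98]).round(1),"ty",np.percentile(ty,[2,98]).round(1))
```

```text
top 135 57 tx [-10.2   3.3] ty [-57.1  53.9]
top 205 116 tx [-12.2  10.6] ty [-73.1  63.2]
top 225 248 tx [-16.1  11.3] ty [-74.6  67.8]
side 135 110 tx [-13.7   9.5] ty [-58.4  53.9]
side 205 104 tx [-15.6   9.6] ty [-75.7  68.8]
side 225 278 tx [-19.2  13.7] ty [-74.2  68. ]
```

Run:
```python
import cv2,numpy as np
a=cv2.imread("pics/g_top.png");b=cv2.imread("pics/g_side.png")
h=min(a.shape[0],b.shape[0]);w=390
c=np.hstack([a[:h,100:490],b[:h,100:490]]); print(c.shape); cv2.imwrite("pics/g.png",c)
```

```text
(450, 780, 3)
```

View pics/g.png

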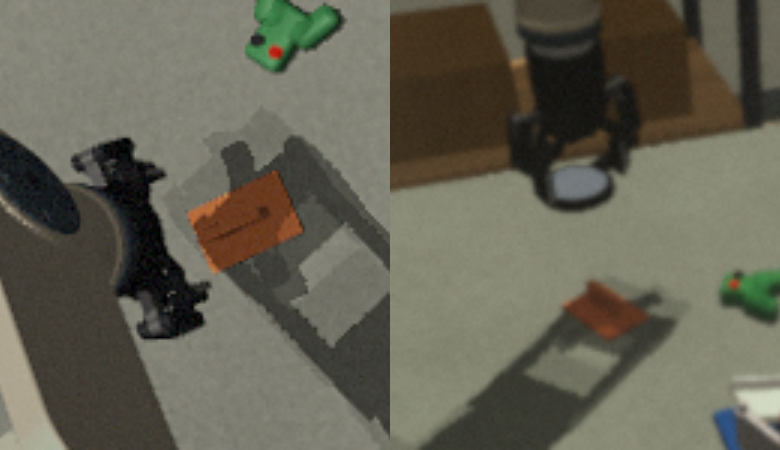

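The pictures show the open gripper above and beside the plate, with nothing in the way. Both cameras read x about 2 mm low. I'll descend and grip the fin.

>>> play_rows --steps '[{"delta_pos": [0, 0.1, 3], "yaw": 0, "jaw": 100}, {"delta_pos": [0, 0.15, 7], "yaw": 0, "jaw": 100}, {"delta_pos": [0, 0.15, 10], "yaw": 0, "jaw": 60}, {"delta_pos": [0, 0.15, 11], "yaw": 0, "jaw": 40}, {"delta_pos": [0, 0.15, 11], "yaw": 0, "jaw": 0}, {"delta_pos": [0, 0.15, 11], "yaw": 0, "jaw": 0}, {"delta_pos": [0, 0.15, 11], "yaw": 0, "jaw": 0}, {"delta_pos": [0, 0.15, 11], "yaw": 0, "jaw": 0}]' --grip_force 50

```text
clock: 3.0
eef_pos: [425.4, 375.7, 11.9]
tcp_rot: [3.139, -0.001, 1.977]
contact_force: [-1.0, 0.1, 0.2]
opening: 0.003
grasp_force: 0.0
```

Run:
```python
from h import *
s=r.sense(); print(s["eef_pos"],s["clock"],s["opening"],s["grasp_force"])
cs=[]
for n in("top","side"):
    im,d=vision.grab_frame(n); np.save(n+"_i1.npy",im); np.save(n+"_d1.npy",d)
    p=proj(n,s["eef_pos"]); x,y=int(p[0]),int(p[1]); print(p)
    c=im[y-60:y+60,x-65:x+65].copy(); c=cv2.resize(c,None,fx=3,fy=3,interpolation=cv2.INTER_CUBIC); cv2.drawMarker(c,(int((p[0]-x+65)*3),int((p[1]-y+60)*3)),(255,0,255),0,12); cs.append(c)
cv2.imwrite("pics/g2.png",np.hstack(cs)[:,:,::-1])
```

```text
[425.44119544 375.74591124  11.85936657] 3.0 0.0032915008867708596 0.0
[164.4587454 275.5166269]
[236.7987406  162.20785751]
```

View pics/g2.png

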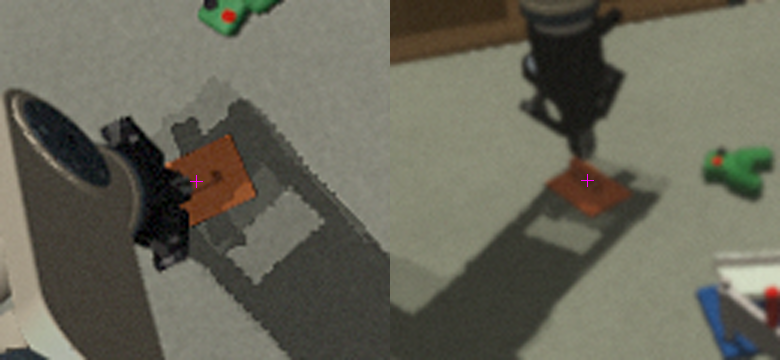

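Run:
```python
from h import *
for n in("top","side"):
    im=np.load(n+"_i1.npy"); d=np.load(n+"_d1.npy"); hsv=cv2.cvtColor(im,cv2.COLOR_RGB2HSV); P,u,v=cloud(n,d); H=hsv[v,u].astype(int)
    near=(np.hypot(P[:,0]-425,P[:,1]-375)<70)
    A=1.977; o=P[:,:2]-[425.4,375.7]; tx=o@[np.cos(A),np.sin(A)]; ty=o@[np.sin(A),-np.cos(A)]
    dark=near&(H[:,2]<60)
    for z in range(-10,110,10):
        k=dark&(P[:,2]>=z)&(P[:,2]<z+10)
        c=near&(H[:,0]<20)&(H[:,1]>110)&(P[:,2]>=z)&(P[:,2]<z+10)
        f=lambda k:(k.sum(),np.percentile(tx[k],[3,97]).round(0),np.percentile(ty[k],[3,97]).round(0)) if k.sum()>2 else ""
        print(n,z,"dark",f(k),"copper",f(c))
```

```text
top -10 dark (np.int64(21), array([-63.,  26.]), array([-64.,  52.])) copper 
top 0 dark (np.int64(77), array([-65.,  31.]), array([-63.,  55.])) copper (np.int64(399), array([-40.,  19.]), array([-31.,  26.]))
top 10 dark  copper (np.int64(47), array([-42.,  15.]), array([-23.,  26.]))
top 20 dark  copper (np.int64(8), array([-21.,  -8.]), array([-7.,  2.]))
top 30 dark  copper (np.int64(23), array([-21.,  -3.]), array([-6.,  3.]))
top 40 dark  copper (np.int64(4), array([-19.,  -7.]), array([-5., -0.]))
top 50 dark  copper (np.int64(4), array([-10.,  -5.]), array([-5.,  9.]))
top 60 dark (np.int64(12), array([-10.,  -5.]), array([-12.,   9.])) copper (np.int64(5), array([-9., -5.]), array([-10.,  13.]))
top 70 dark (np.int64(12), array([-10.,  -2.]), array([-15.,   9.])) copper 
top 80 dark (np.int64(10), array([-10.,  -5.]), array([-7.,  3.])) copper 
top 90 dark (np.int64(22), array([-11.,  -5.]), array([-24.,  19.])) copper (np.int64(4), array([-10.,  -5.]), array([-22.,  11.]))
top 100 dark (np.int64(48), array([-11.,   3.]), array([-35.,  34.])) copper (np.int64(3), array([-9.
[... 259 characters left out ...]
pper (np.int64(26), array([-29.,  21.]), array([-9., -1.]))
side 20 dark  copper (np.int64(22), array([-28.,  22.]), array([-9., -1.]))
side 30 dark  copper (np.int64(34), array([-31.,  14.]), array([-8.,  2.]))
side 40 dark  copper 
side 50 dark (np.int64(4), array([-12.,  -6.]), array([-10.,  -5.])) copper 
side 60 dark (np.int64(13), array([-14.,   2.]), array([-15.,   0.])) copper 
side 70 dark (np.int64(23), array([-16.,   3.]), array([-17.,   7.])) copper 
side 80 dark (np.int64(14), array([-14.,  -6.]), array([-16.,   3.])) copper 
side 90 dark (np.int64(25), array([-17.,  -7.]), array([-21.,  19.])) copper 
side 100 dark (np.int64(55), array([-17.,   6.]), array([-33.,  32.])) copper
```

Run:
```python
from h import *
n="side"; im=np.load(n+"_i1.npy"); d=np.load(n+"_d1.npy"); P,u,v=cloud(n,d)
for col in (233,235,237):
  for row in range(138,170,2):
    k=np.nonzero((u==col)&(v==row))[0]
    print(col,row,im[row,col],P[k[0]].round(0) if len(k) else None)
s=r.sense(); print({k:np.round(v,3) for k,v in s.items()})
for z in (12,30,50): print(z,proj(n,[425.4,375.7,z]))
```

```text
233 138 [29 26 24] [422. 354. 125.]
233 140 [27 25 24] [421. 352. 120.]
233 142 [20 21 20] [421. 356. 109.]
233 144 [25 25 20] [420. 356. 102.]
233 146 [32 31 30] [419. 356.  94.]
233 148 [31 32 28] [419. 366.  80.]
233 150 [33 34 29] [417. 363.  74.]
233 152 [36 33 29] [416. 361.  67.]
233 154 [67 45 37] [415. 362.  58.]
233 156 [88 49 31] [417. 382.  36.]
233 158 [74 45 29] [415. 378.  31.]
233 160 [70 43 29] [414. 381.  21.]
233 162 [80 47 30] [413. 383.  11.]
233 164 [92 52 32] [411. 375.   8.]
233 166 [94 55 36] [409. 364.   8.]
233 168 [95 53 35] [406. 352.   9.]
235 138 [32 31 29] [430. 364. 118.]
235 140 [26 26 21] [431. 380. 100.]
235 142 [27 29 25] [429. 369.  99.]
235 144 [30 28 23] [426. 357.  99.]
235 146 [38 37 34] [426. 366.  86.]
235 148 [48 49 44] [425. 362.  81.]
235 150 [46 46 39] [424. 360.  74.]
235 152 [53 54 48] [423. 360.  66.]
235 154 [64 59 52] [422. 360.  58.]
235 156 [98 63 42] [423. 382.  35.]
235 158 [84 48 29] [421. 369.  36.]
235 160 [73 43 29] [420. 372.  25.]
235 162 [74 44 28] [419. 371.  18.]
235 164 [82 46 35] [418. 374.   7.]
235 166 [94 55 33] [
[... 553 characters left out ...]
 12.]
237 166 [89 51 32] [422. 363.   5.]
237 168 [95 54 32] [419. 349.   7.]
{'clock': np.float64(3.1), 'qpos': array([ 0.721,  0.498,  1.891, -0.   ,  0.75 ,  0.315]), 'qvel': array([-0.003,  0.005,  0.004, -0.001, -0.003, -0.003]), 'joint_efforts': array([ 8.6000e-02, -5.9956e+01, -2.3656e+01,  3.0000e-03, -6.0000e-03,
       -1.0000e-03]), 'eef_pos': array([425.185, 375.343,  11.399]), 'tcp_rot': array([ 3.140e+00, -1.000e-03,  1.977e+00]), 'contact_force': array([ 0.447, -0.746,  0.216]), 'wrist_torque': array([ 0.014,  0.015, -0.029]), 'grasp_force': np.float64(0.0), 'opening': np.float64(0.003)}
12 [236.7850664 162.1852041]
30 [236.13580346 158.00259936]
50 [235.40123685 153.26636404]
```

The side depth shows the shut fingertips at z≈55, above the fin, although the reported TCP is at z≈12. I'll open, go down a little and check again before trusting the z value.

>>> play_rows --steps '[{"delta_pos": [0, 0, 0], "yaw": 0, "jaw": 60}, {"delta_pos": [0, 0, 0], "yaw": 0, "jaw": 60}, {"delta_pos": [0, 0, 0.3], "yaw": 0, "jaw": 60}, {"delta_pos": [0, 0, 0.6], "yaw": 0, "jaw": 60}, {"delta_pos": [0, 0, 0.9], "yaw": 0, "jaw": 60}, {"delta_pos": [0, 0, 1.2], "yaw": 0, "jaw": 60}, {"delta_pos": [0, 0, 1.2], "yaw": 0, "jaw": 60}, {"delta_pos": [0, 0, 1.2], "yaw": 0, "jaw": 60}]'

```text
clock: 3.9
eef_pos: [424.5, 374.8, -1.8]
tcp_rot: [-3.141, 0.0, 1.977]
contact_force: [-0.3, 0.6, -0.5]
opening: 0.601
grasp_force: 0.0
```

```bash
cat > look.py <<'E'
from h import *
def dark(n,cx,cy,yaw,R=80,zmin=14,zmax=260,save=None):
    im,d=vision.grab_frame(n); hsv=cv2.cvtColor(im,cv2.COLOR_RGB2HSV); P,u,v=cloud(n,d); H=hsv[v,u].astype(int)
    o=P[:,:2]-[cx,cy]; tx=o@[np.cos(yaw),np.sin(yaw)]; ty=o@[np.sin(yaw),-np.cos(yaw)]
    m=(np.hypot(*o.T)<R)&(H[:,2]<62)&(P[:,2]>zmin)
    for z in range(zmin,zmax,12):
        k=m&(P[:,2]>=z)&(P[:,2]<z+12)
        if k.sum()>2: print(n,z,k.sum(),"tx",np.percentile(tx[k],[3,97]).round(0),"ty",np.percentile(ty[k],[3,97]).round(0))
    return im,d
E
python3 - <<'E'
from look import *
s=r.sense(); e=s["eef_pos"]; print(e,s["opening"],s["contact_force"])
for n in("side","top"): dark(n,e[0],e[1],s["tcp_rot"][2],zmax=130)
E
```

```text
[424.53380161 374.81932972  -1.80792499] 0.6010232183915236 [-0.3407372   0.59889959 -0.47048454]
side 38 8 tx [-13.   4.] ty [-38.  27.]
side 50 27 tx [-13.   3.] ty [-41.  27.]
side 62 31 tx [-15.   4.] ty [-41.  32.]
side 74 23 tx [-18.   6.] ty [-42.  34.]
side 86 77 tx [-17.   9.] ty [-57.  51.]
side 98 68 tx [-20.   9.] ty [-61.  53.]
side 110 88 tx [-20.  11.] ty [-65.  54.]
side 122 90 tx [-22.  -2.] ty [-67.  58.]
top 38 4 tx [-9. -6.] ty [-34.  28.]
top 50 15 tx [-10.   2.] ty [-41.  35.]
top 62 17 tx [-9. -3.] ty [-39.  33.]
top 74 11 tx [-11.  -5.] ty [-43.  38.]
top 86 89 tx [-11.   8.] ty [-54.  50.]
top 98 47 tx [-14.   4.] ty [-61.  55.]
top 110 48 tx [-15.  -2.] ty [-63.  55.]
top 122 37 tx [-16.  -2.] ty [-62.  60.]
```

>>> play_rows --steps '[{"delta_pos": [0, 0, 0.8], "yaw": 0, "jaw": 60}, {"delta_pos": [0, 0, 1.6], "yaw": 0, "jaw": 60}, {"delta_pos": [0, 0, 2.4], "yaw": 0, "jaw": 50}, {"delta_pos": [0, 0, 2.4], "yaw": 0, "jaw": 0}, {"delta_pos": [0, 0, 2.4], "yaw": 0, "jaw": 0}, {"delta_pos": [0, 0, 2.4], "yaw": 0, "jaw": 0}, {"delta_pos": [0, 0, 2.4], "yaw": 0, "jaw": 0}, {"delta_pos": [0, 0, 2.4], "yaw": 0, "jaw": 0}]' --grip_force 50

```text
clock: 4.8
eef_pos: [424.5, 374.8, -25.7]
tcp_rot: [-3.141, 0.0, 1.977]
contact_force: [0.1, 0.5, -3.0]
opening: 0.108
grasp_force: 49.0
```

>>> play_rows --steps '[{"delta_pos": [0, 0, -2], "yaw": 0, "jaw": 0}, {"delta_pos": [0, 0, -5], "yaw": -0.1, "jaw": 0}, {"delta_pos": [0, 0, -9], "yaw": -0.25, "jaw": 0}, {"delta_pos": [0, 0, -12], "yaw": -0.4, "jaw": 0}, {"delta_pos": [0, 0, -14], "yaw": -0.55, "jaw": 0}, {"delta_pos": [0, 0, -14], "yaw": -0.7, "jaw": 0}, {"delta_pos": [0, 0, -14], "yaw": -0.84, "jaw": 0}, {"delta_pos": [0, 0, -14], "yaw": -0.98, "jaw": 0}]'

```text
clock: 5.6
eef_pos: [424.4, 374.8, 114.6]
tcp_rot: [3.141, 0.0, 2.963]
contact_force: [0.3, -1.1, -2.3]
opening: 0.103
grasp_force: 49.1
```

```bash
cat > jig.py <<'E'
from h import *
from scipy.optimize import least_squares
# silhouette-free fit: jig landmark triangulation + cloud of known features
def R2(a): return np.array([[np.cos(a),-np.sin(a)],[np.sin(a),np.cos(a)]])
for n in("top","side"):
    im=np.load(n+"_i.npy"); d=np.load(n+"_d.npy"); hsv=cv2.cvtColor(im,cv2.COLOR_RGB2HSV); P,u,v=cloud(n,d); H=hsv[v,u].astype(int)
    J=(P[:,0]>440)&(P[:,0]<680)&(P[:,1]<180)&(P[:,1]>-60)
    g=J&(H[:,1]<70)&(H[:,2]>100)
    # rail/bed: plane fit of bed whites
    w=g&(np.abs(P[:,0]-565)<40)&(np.abs(P[:,1]-98)<25)&(P[:,2]>20)&(P[:,2]<70)
    Q=P[w]; A=np.c_[Q[:,:2]-[560,98],np.ones(len(Q))]
    c=np.linalg.lstsq(A,Q[:,2],rcond=None)[0]
    for _ in range(5):
        k=np.abs(A@c-Q[:,2])<6; c=np.linalg.lstsq(A[k],Q[k,2],rcond=None)[0]
    print(n,"bed slope",c.round(3),k.sum(),"dir",np.degrees(np.arctan2(-c[1],-c[0])).round(1))
    S=J&(H[:,1]<70)&(H[:,2]>100)&(P[:,0]>605)&(P[:,1]<75)&(P[:,2]>55)&(P[:,2]<78); q=P[S]; print("staple",S.sum(),cv2.minAreaRect(q[:,:2].astype(np.float32)),q.min(0).round(1),q.max(0).round(1))
    s=J&(H[:,1]<70)&(P[:,0]<612)&(P[:,2]>74)&(P[:,2]<97); q=P[s]; print("strap",s.sum(),cv2.minAreaRect(q[:,:2].astype(np.float32)),"line",cv2.fitLine(q[:,:2].astype(np.float32),cv2.DIST_HUBER,0,.01,.01).ravel().round(3))
    h=J&(P[:,2]>86)&(P[:,2]<100)&(P[:,0]<520)&(H[:,1]<90); print("hinge top",h.sum(),P[h].mean(0).round(1))
    b=J&(H[:,0]>100)&(H[:,0]<120)&(H[:,1]>130)&(P[:,2]>66)&(P[:,2]<84); print("post",cv2.minAreaRect(P[b][:,:2].astype(np.float32)))
    for t,z in (("jig",0),("bed",42),("hasp_hinge",57.5),("hasp_knob",101),("loop",66)):
        vision.grab_frame(n) if t=="jig" else 0
        for a in vision.landmark_of(n,t):
            p=onz(n,a["uv"],z)
            if 460<p[0]<680 and -60<p[1]<180: print(t,p.round(1),round(a["conf"],2),end="; ")
    print()
E
python3 jig.py
python3 - <<'E'
from look import *
s=r.sense(); e=s["eef_pos"]; print(e,s["tcp_rot"],s["contact_force"],s["opening"])
for n in("side","top"):
    im,d=vision.grab_frame(n); hsv=cv2.cvtColor(im,cv2.COLOR_RGB2HSV); P,u,v=cloud(n,d); H=hsv[v,u].astype(int)
    o=P[:,:2]-e[:2]; yaw=s["tcp_rot"][2]; tx=o@[np.cos(yaw),np.sin(yaw)]; ty=o@[np.sin(yaw),-np.cos(yaw)]
    k=(np.hypot(*o.T)<80)&(H[:,0]<20)&(H[:,1]>110)&(P[:,2]>100)
    print(n,k.sum(),np.percentile(tx[k],[2,98]).round(1),np.percentile(ty[k],[2,98]).round(1),np.percentile(P[k,2],[2,50,98]).round(1))
E
```

```text
top bed slope [-0.22  -0.259 44.298] 536 dir 49.6
staple 122 ((631.8031616210938, 51.0295295715332), (42.977210998535156, 29.538969039916992), 88.93980407714844) [617.2  29.4  61.8] [646.9  72.7  72.9]
strap 195 ((522.6739501953125, 9.037651062011719), (15.463078498840332, 147.22752380371094), 22.85820198059082) line [ 3.65000e-01 -9.31000e-01  5.19668e+02  1.05020e+01]
hinge top 13 [498.2  66.5  90.5]
post ((631.489013671875, 84.88179016113281), (25.678367614746094, 33.573387145996094), 89.06503295898438)
jig [550.4 104.9   0. ] 0.67; hasp_hinge [495.9  74.   57.5] 0.95; hasp_knob [512.6   9.8 101. ] 0.74; loop [630.4  37.3  66. ] 0.95; 
side bed slope [-0.21  -0.244 41.87 ] 177 dir 49.3
staple 88 ((633.4735107421875, 47.58189392089844), (47.23811340332031, 33.4380989074707), 87.55647277832031) [616.7  23.5  57.7] [650.6  70.5  73.5]
strap 144 ((520.8313598632812, 5.775917053222656), (15.508338928222656, 140.77317810058594), 20.852792739868164) line [ 3.70000e-01 -9.29000e-01  5.19671e+02  7.72800e+00]
hinge top 11 [498.3  65.2  88.9]
post ((632.4000854492188, 80.59600830078125), (29.12151527404785, 27.494539260864258), 67.85896301269531)
jig [552.1 104.    0. ] 0.87; bed [558.5 112.   42. ] 0.85; hasp_hinge [498.9  82.8  57.5] 0.98; hasp_knob [527.6  16.6 101. ] 0.9; loop [632.6  41.4  66. ] 0.62; 
[424.62583531 374.88883632 114.34167184] [-3.14149216e+00 -3.54291110e-05  2.95617349e+00] [ 0.13676386  0.16339602 -2.83312676] 0.11009965850687864
side 300 [-39.7  43.4] [-34.1  21.1] [143.4 146.8 312.5]
top 593 [-39.6  46.9] [-38.4  27.8] [144.  147.9 290.9]
```

>>> play_rows --steps '[{"delta_pos": [-1.5, -2, 0], "yaw": -0.03, "jaw": 0}, {"delta_pos": [-4, -5.5, 0], "yaw": -0.06, "jaw": 0}, {"delta_pos": [-7, -9.3, 0.5], "yaw": -0.1, "jaw": 0}, {"delta_pos": [-10, -13, 1], "yaw": -0.13, "jaw": 0}, {"delta_pos": [-13, -16.7, 2], "yaw": -0.16, "jaw": 0}, {"delta_pos": [-16, -20.5, 3], "yaw": -0.168, "jaw": 0}, {"delta_pos": [-18, -22.8, 4], "yaw": -0.168, "jaw": 0}, {"delta_pos": [-18.6, -23.5, 4.5], "yaw": -0.168, "jaw": 0}]'

```text
clock: 7.1
eef_pos: [565.5, 106.8, 68.7]
tcp_rot: [-3.141, 0.0, 3.122]
contact_force: [-0.8, 0.1, -2.8]
opening: 0.108
grasp_force: 49.4
```

```bash
cat > chk.py <<'E'
from look import *
s=r.sense(); e=s["eef_pos"]; print(e.round(1),s["tcp_rot"][2],s["contact_force"].round(1),s["opening"])
cs=[]
for n in("top","side"):
    im,d=vision.grab_frame(n); hsv=cv2.cvtColor(im,cv2.COLOR_RGB2HSV); P,u,v=cloud(n,d); H=hsv[v,u].astype(int)
    J=(P[:,0]>440)&(P[:,0]<700)&(P[:,1]<200)&(P[:,1]>-60)
    k=J&(H[:,0]<20)&(H[:,1]>120)&(P[:,2]>25)&(P[:,2]<130)&(H[:,2]>60)
    lab=P[k]; lab=lab[(np.abs(lab[:,0]-np.median(lab[:,0]))<60)&(np.abs(lab[:,1]-np.median(lab[:,1]))<50)]
    print(n,len(lab),cv2.minAreaRect(lab[:,:2].astype(np.float32)),np.percentile(lab,[2,98],axis=0).round(1).tolist())
    b=J&(H[:,0]>100)&(H[:,0]<120)&(H[:,1]>130)&(P[:,2]>66)&(P[:,2]<84)
    if b.sum()>5: print("post",cv2.minAreaRect(P[b][:,:2].astype(np.float32)))
    p=proj(n,[560,100,50]); x,y=int(p[0]),int(p[1]); cs.append(cv2.resize(im[y-60:y+60,x-65:x+65],None,fx=3,fy=3,interpolation=cv2.INTER_CUBIC))
import sys
cv2.imwrite(f"pics/{sys.argv[1]}.png",np.hstack(cs)[:,:,::-1])
E
python3 chk.py c1
```

```text
[565.5 106.8  68.7] 3.121748551134489 [-0.8  0.1 -2.8] 0.10832395224730085
top 113 ((527.6237182617188, 118.58029174804688), (19.651758193969727, 39.085079193115234), 2.448814630508423) [[518.6, 100.4, 97.4], [535.9, 137.5, 105.4]]
side 341 ((561.3123779296875, 102.52904510498047), (61.012977600097656, 87.6611099243164), 89.55970001220703) [[518.7, 74.3, 86.2], [603.7, 131.9, 128.6]]
post ((631.766357421875, 81.83077239990234), (29.855945587158203, 27.986867904663086), 80.53540802001953)
```

View pics/c1.png

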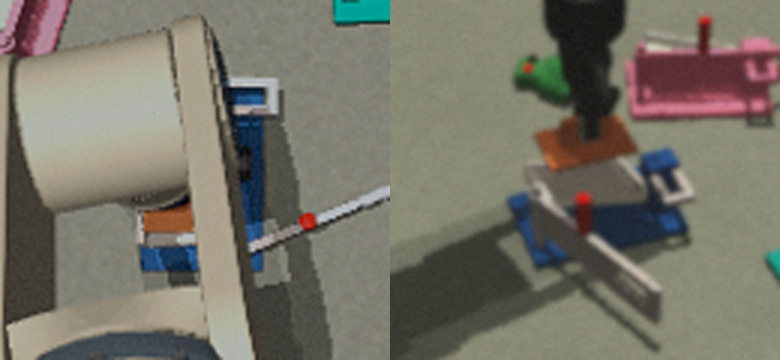

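The picture shows the plate level above the bed and lined up with the jig. The side camera puts its centre at about (3,3) mm in the jig frame, which is where I want it. Next I lower it.

>>> play_rows --steps '[{"delta_pos": [0.1, 0, 0.7], "yaw": 0, "jaw": 0}, {"delta_pos": [0.1, 0, 1.5], "yaw": 0, "jaw": 0}, {"delta_pos": [0.1, 0, 2.3], "yaw": 0, "jaw": 0}, {"delta_pos": [0.1, 0, 2.8], "yaw": 0, "jaw": 0}, {"delta_pos": [0.1, 0, 3.1], "yaw": 0, "jaw": 0}, {"delta_pos": [0.1, 0, 3.3], "yaw": 0, "jaw": 0}, {"delta_pos": [0.1, 0, 3.4], "yaw": 0, "jaw": 0}, {"delta_pos": [0.1, 0, 3.4], "yaw": 0, "jaw": 0}]' --grip_force 30

```text
clock: 8.0
eef_pos: [563.4, 109.8, 35.4]
tcp_rot: [3.142, 0.0, 3.125]
contact_force: [0.1, -0.7, -3.8]
opening: 0.105
grasp_force: 49.4
```

>>> play_rows --steps '[{"delta_pos": [-0.1, -0.1, 0], "yaw": 0, "jaw": 0}, {"delta_pos": [-0.1, -0.2, 0], "yaw": 0, "jaw": 0}, {"delta_pos": [-0.1, -0.3, 0], "yaw": 0, "jaw": 0}, {"delta_pos": [-0.1, -0.3, 0], "yaw": 0, "jaw": 0}, {"delta_pos": [-0.1, -0.3, 0.1], "yaw": 0, "jaw": 0}, {"delta_pos": [-0.1, -0.3, 0.2], "yaw": 0, "jaw": 0}, {"delta_pos": [-0.1, -0.3, 0.3], "yaw": 0, "jaw": 0}, {"delta_pos": [-0.1, -0.3, 0.3], "yaw": 0, "jaw": 0}]'

```text
clock: 8.8
eef_pos: [564.1, 106.8, 32.2]
tcp_rot: [-3.142, -0.0, 3.125]
contact_force: [0.6, -0.0, -3.2]
opening: 0.104
grasp_force: 49.4
```

```bash
python3 chk.py c2
```

```text
[564.1 106.8  32.2] 3.124888040520879 [ 0.6 -0.  -3.2] 0.10382696170609355
top 105 ((526.2391967773438, 118.63796997070312), (20.32522201538086, 39.01042556762695), 4.374594211578369) [[517.6, 99.5, 60.3], [534.8, 137.3, 68.2]]
side 340 ((560.3740844726562, 99.83393859863281), (68.71176147460938, 87.7159194946289), 87.6989974975586) [[517.8, 72.3, 59.1], [602.4, 130.6, 92.1]]
post ((632.6329345703125, 78.47440338134766), (30.699352264404297, 23.175439834594727), 10.202890396118164)
```

>>> play_rows --steps '[{"delta_pos": [0, 0.1, 0.1], "yaw": 0, "jaw": 0}, {"delta_pos": [0, 0.1, 0.2], "yaw": 0, "jaw": 0}, {"delta_pos": [0, 0.1, 0.2], "yaw": 0, "jaw": 0}, {"delta_pos": [0, 0.1, 0.2], "yaw": 0, "jaw": 14}, {"delta_pos": [0, 0.1, 0.2], "yaw": 0, "jaw": 16}, {"delta_pos": [0, 0.1, 0.2], "yaw": 0, "jaw": 20}, {"delta_pos": [0, 0.1, 0.2], "yaw": 0, "jaw": 26}, {"delta_pos": [0, 0.1, 0.2], "yaw": 0, "jaw": 40}]'

```text
clock: 9.7
eef_pos: [564.1, 107.6, 30.3]
tcp_rot: [-3.141, -0.0, 3.125]
contact_force: [0.6, 0.8, -0.2]
opening: 0.398
grasp_force: 0.0
```

>>> play_rows --steps '[{"delta_pos": [0, 0, 0], "yaw": 0, "jaw": 60}, {"delta_pos": [0, 0, 0], "yaw": 0, "jaw": 80}, {"delta_pos": [0, 0, 0], "yaw": 0, "jaw": 80}, {"delta_pos": [0, 0, -1], "yaw": 0, "jaw": 80}, {"delta_pos": [0, 0, -3], "yaw": 0, "jaw": 80}, {"delta_pos": [0, 0, -6], "yaw": 0, "jaw": 80}, {"delta_pos": [0, 0, -9], "yaw": 0, "jaw": 80}, {"delta_pos": [0, 0, -11], "yaw": 0, "jaw": 60}]'

```text
clock: 10.5
eef_pos: [565.1, 107.9, 143.3]
tcp_rot: [3.141, 0.002, 3.125]
contact_force: [-0.3, 0.1, 0.1]
opening: 0.646
grasp_force: 0.0
```

```bash
python3 chk.py c3
```

```text
[565.1 107.9 143.3] 3.1247797411468783 [-0.3  0.1  0.1] 0.6455729340028777
top 96 ((531.835693359375, 129.88916015625), (24.697750091552734, 27.15338134765625), 5.762014389038086) [[519.0, 115.8, 43.3], [543.0, 142.5, 60.9]]
post ((636.6547241210938, 73.32987213134766), (23.871662139892578, 2.4928338527679443), 11.011025428771973)
side 309 ((565.31298828125, 105.79903411865234), (87.67024230957031, 63.57264709472656), 1.8153407573699951) [[524.2, 79.1, 33.8], [605.4, 132.0, 74.7]]
post ((631.3515014648438, 79.88075256347656), (29.148649215698242, 23.76622200012207), 6.660809516906738)
```

View pics/c3.png

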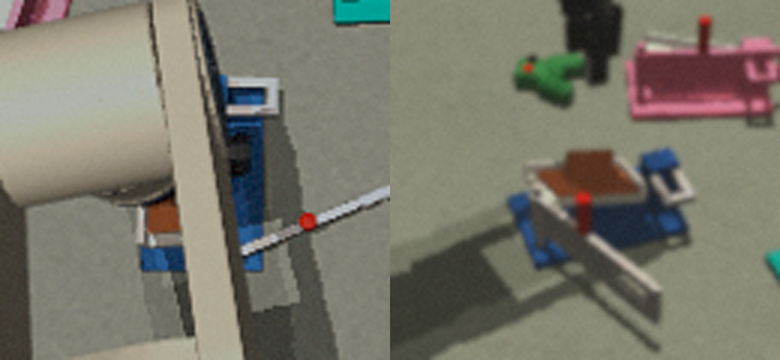

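The plate looks seated in the low corner. Next I hover over the red hasp knob.

>>> play_rows --steps '[{"delta_pos": [0.8, -2, 0], "yaw": 0.12, "jaw": 70}, {"delta_pos": [2, -5, 0.5], "yaw": 0.26, "jaw": 70}, {"delta_pos": [3, -8, 1.5], "yaw": 0.4, "jaw": 70}, {"delta_pos": [3.6, -9.7, 3], "yaw": 0.53, "jaw": 70}, {"delta_pos": [3.8, -10.3, 4], "yaw": 0.59, "jaw": 70}, {"delta_pos": [3.8, -10.3, 4.3], "yaw": 0.59, "jaw": 70}, {"delta_pos": [3.8, -10.3, 4.3], "yaw": 0.59, "jaw": 70}, {"delta_pos": [3.8, -10.3, 4.3], "yaw": 0.59, "jaw": 70}]'

```text
clock: 11.4
eef_pos: [524.9, 5.8, 97.6]
tcp_rot: [3.141, 0.0, 2.537]
contact_force: [-0.5, 0.3, -1.1]
opening: 0.698
grasp_force: 0.0
```

```bash
cat > knob.py <<'E'
from look import *
s=r.sense(); e=s["eef_pos"]; print(e.round(1),s["tcp_rot"][2],s["contact_force"].round(1),s["opening"])
for n in("top","side"):
    im,d=vision.grab_frame(n); hsv=cv2.cvtColor(im,cv2.COLOR_RGB2HSV); P,u,v=cloud(n,d); H=hsv[v,u].astype(int)
    J=(P[:,0]>460)&(P[:,0]<700)&(P[:,1]<200)&(P[:,1]>-60)
    rd=J&((H[:,0]<6)|(H[:,0]>174))&(H[:,1]>160)&(P[:,2]>84)&(P[:,2]<130)
    if rd.sum()>2: print(n,"knob",rd.sum(),P[rd].mean(0).round(1),P[rd].min(0).round(),P[rd].max(0).round())
    m=(H[:,2]<60)&(P[:,2]>85)&(P[:,2]<220)&(np.hypot(P[:,0]-e[0],P[:,1]-e[1])<80)
    A=s["tcp_rot"][2]; o=P[:,:2]-e[:2]; tx=o@[np.cos(A),np.sin(A)]; ty=o@[np.sin(A),-np.cos(A)]
    for z in range(85,200,15):
        k=m&(P[:,2]>=z)&(P[:,2]<z+15)
        if k.sum()>3: print(n,z,k.sum(),np.percentile(tx[k],[4,96]).round(0),np.percentile(ty[k],[4,96]).round(0))
E
python3 knob.py
```

```text
[524.9   5.8  97.6] 2.536795819926418 [-0.5  0.3 -1.1] 0.6983442213151085
side knob 20 [521.3  -4.4  99.5] [518.  -7.  86.] [524.  -1. 115.]
side 130 5 [-5.  5.] [-38.  29.]
side 145 34 [-9.  5.] [-46.  30.]
side 160 34 [-10.   8.] [-47.  29.]
side 175 13 [-13.  -1.] [-62.  31.]
side 190 65 [-15.   7.] [-65.  22.]
```

>>> play_rows --steps '[{"delta_pos": [0, 0, 1], "yaw": 0, "jaw": 70}, {"delta_pos": [0, 0, 2.5], "yaw": 0, "jaw": 70}, {"delta_pos": [0, 0, 4], "yaw": 0, "jaw": 50}, {"delta_pos": [0, 0, 4.4], "yaw": 0, "jaw": 30}, {"delta_pos": [0, 0, 4.4], "yaw": 0, "jaw": 0}, {"delta_pos": [0, 0, 4.4], "yaw": 0, "jaw": 0}, {"delta_pos": [0, 0, 4.4], "yaw": 0, "jaw": 0}, {"delta_pos": [0, 0, 4.4], "yaw": 0, "jaw": 0}]' --grip_force 25

```text
clock: 12.3
eef_pos: [524.1, 5.4, 53.1]
tcp_rot: [-3.141, -0.001, 2.535]
contact_force: [1.7, -0.6, -14.0]
opening: 0.154
grasp_force: 24.4
```

Run:
```python
import numpy as np
c=np.array([500.3,70.5]); p=np.array([524.1,5.4]); R=np.linalg.norm(p-c); a0=np.degrees(np.arctan2(*(p-c)[::-1])); A=2.535
for a in list(np.linspace(a0,-1,17)[1:]):
    q=c+R*np.array([np.cos(np.radians(a)),np.sin(np.radians(a))])-p
    print(round(a,1),(q@[np.cos(A),np.sin(A)]/10).round(2),(q@[np.sin(A),-np.cos(A)]/10).round(2))
```

```text
-65.6 -0.28 0.44
-61.3 -0.53 0.89
-57.0 -0.75 1.37
-52.7 -0.93 1.86
-48.4 -1.07 2.36
-44.1 -1.17 2.87
-39.8 -1.24 3.39
-35.5 -1.26 3.91
-31.2 -1.25 4.43
-26.8 -1.2 4.95
-22.5 -1.11 5.46
-18.2 -0.98 5.96
-13.9 -0.81 6.46
-9.6 -0.61 6.94
-5.3 -0.37 7.4
-1.0 -0.1 7.84
```

First half of the arc.

>>> play_rows --steps '[{"delta_pos": [-0.28, 0.44, 0], "yaw": 0, "jaw": 0}, {"delta_pos": [-0.53, 0.89, 0], "yaw": 0, "jaw": 0}, {"delta_pos": [-0.75, 1.37, 0], "yaw": 0, "jaw": 0}, {"delta_pos": [-0.93, 1.86, 0], "yaw": 0, "jaw": 0}, {"delta_pos": [-1.07, 2.36, 0], "yaw": 0, "jaw": 0}, {"delta_pos": [-1.17, 2.87, 0], "yaw": 0, "jaw": 0}, {"delta_pos": [-1.24, 3.39, 0], "yaw": 0, "jaw": 0}, {"delta_pos": [-1.26, 3.91, 0], "yaw": 0, "jaw": 0}]'

```text
clock: 13.1
eef_pos: [557.9, 29.9, 53.6]
tcp_rot: [-3.141, 0.001, 2.535]
contact_force: [0.6, -4.4, -11.1]
opening: 0.153
grasp_force: 24.5
```

>>> play_rows --steps '[{"delta_pos": [0.01, 0.52, 0], "yaw": 0, "jaw": 0}, {"delta_pos": [0.06, 1.04, 0], "yaw": 0, "jaw": 0}, {"delta_pos": [0.15, 1.55, 0], "yaw": 0, "jaw": 0}, {"delta_pos": [0.28, 2.05, 0], "yaw": 0, "jaw": 0}, {"delta_pos": [0.45, 2.55, 0], "yaw": 0, "jaw": 0}, {"delta_pos": [0.65, 3.03, 0], "yaw": 0, "jaw": 0}, {"delta_pos": [0.89, 3.49, 0], "yaw": 0, "jaw": 0}, {"delta_pos": [1.1, 3.83, 0], "yaw": 0, "jaw": 0}]'

```text
clock: 13.9
eef_pos: [570.6, 67.7, 53.9]
tcp_rot: [-3.141, 0.002, 2.536]
contact_force: [1.0, -30.5, 2.4]
opening: 0.151
grasp_force: 26.3
```

>>> play_rows --steps '[{"delta_pos": [0, 0, 0], "yaw": 0, "jaw": 30}, {"delta_pos": [0, 0, 0], "yaw": 0, "jaw": 55}, {"delta_pos": [0, 0, 0], "yaw": 0, "jaw": 55}, {"delta_pos": [0, 0, -2], "yaw": 0, "jaw": 55}, {"delta_pos": [0, 0, -5], "yaw": 0, "jaw": 55}, {"delta_pos": [0, 0, -8], "yaw": 0, "jaw": 55}, {"delta_pos": [0, 0, -11], "yaw": 0, "jaw": 55}, {"delta_pos": [0, 0, -13], "yaw": 0, "jaw": 55}]'

```text
clock: 14.7
eef_pos: [570.8, 68.5, 185.8]
tcp_rot: [3.139, 0.002, 2.535]
contact_force: [0.2, -0.1, 0.7]
opening: 0.553
grasp_force: 0.0
```

>>> play_rows --steps '[{"delta_pos": [-1, -2, 0], "yaw": -0.03, "jaw": 60}, {"delta_pos": [-2.8, -6, 0], "yaw": -0.1, "jaw": 60}, {"delta_pos": [-4.8, -10.5, 0], "yaw": -0.2, "jaw": 60}, {"delta_pos": [-6.8, -15, 0], "yaw": -0.3, "jaw": 60}, {"delta_pos": [-8.8, -19.5, 0], "yaw": -0.4, "jaw": 60}, {"delta_pos": [-10.8, -24, 0], "yaw": -0.5, "jaw": 60}, {"delta_pos": [-12.6, -28, 0], "yaw": -0.57, "jaw": 60}, {"delta_pos": [-13.5, -30, 0], "yaw": -0.59, "jaw": 60}]'

```text
clock: 15.5
eef_pos: [509.1, -258.4, 183.7]
tcp_rot: [-3.141, 0.001, 3.125]
contact_force: [0.2, 0.9, -0.4]
opening: 0.6
grasp_force: 0.0
```

```bash
cat > pin.py <<'E'
from look import *
s=r.sense(); e=s["eef_pos"]; print(e.round(1),s["tcp_rot"][2].round(3),s["clock"])
for n in("top","side"):
    im,d=vision.grab_frame(n); np.save(n+"_i2.npy",im); np.save(n+"_d2.npy",d); hsv=cv2.cvtColor(im,cv2.COLOR_RGB2HSV); P,u,v=cloud(n,d); H=hsv[v,u].astype(int)
    S=(P[:,1]<-280)&(P[:,1]>-450)&(P[:,0]>380)&(P[:,0]<560)
    st=S&(H[:,0]>5)&(H[:,0]<20)&(H[:,1]>100)&(P[:,2]>40)&(P[:,2]<58); print(n,"stand top",st.sum(),cv2.minAreaRect(P[st][:,:2].astype(np.float32)))
    y=S&(H[:,0]>22)&(H[:,0]<35)&(H[:,1]>130)&(P[:,2]>58)&(P[:,2]<115); print("yellow",y.sum(),P[y].mean(0).round(1),P[y].min(0).round(),P[y].max(0).round()); 
    t=y&(P[:,2]>98); print("top of it",t.sum(),P[t].mean(0).round(1))
    q=S&(H[:,1]<60)&(P[:,2]>117)&(P[:,2]<132); print("driver tops",q.sum(),[P[q&k].mean(0).round(1) for k in (P[:,0]<490,P[:,0]>=490)])
    # jig checks
    J=(P[:,0]>460)&(P[:,0]<690)&(P[:,1]<180)&(P[:,1]>-60)
    rd=J&((H[:,0]<6)|(H[:,0]>174))&(H[:,1]>160)&(P[:,2]>84)&(P[:,2]<130); print("knob",rd.sum(),P[rd].mean(0).round(1))
    g=J&(H[:,1]<70)&(H[:,2]>100)&(P[:,0]>605)&(P[:,1]<52)&(P[:,2]>56)&(P[:,2]<76); print("staple",cv2.minAreaRect(P[g][:,:2].astype(np.float32)))
    sh=J&(H[:,0]<20)&(H[:,1]>120)&(P[:,2]>25)&(P[:,2]<90)&(P[:,1]>60); print("shim",cv2.minAreaRect(P[sh][:,:2].astype(np.float32)),np.percentile(P[sh],[2,98],axis=0).round(0).tolist())
im=np.load("top_i2.npy");a=im[170:290,220:350];im=np.load("side_i2.npy");b=im[140:260,260:390]
cv2.imwrite("pics/p1.png",cv2.resize(np.hstack([a,b]),None,fx=3,fy=3,interpolation=cv2.INTER_CUBIC)[:,:,::-1])
E
python3 pin.py
```

```text
[ 509.1 -258.4  183.7] 3.125 15.5
top stand top 0 ((0.0, 0.0), (0.0, 0.0), 0.0)pin.py:7: RuntimeWarning: Mean of empty slice.
  y=S&(H[:,0]>22)&(H[:,0]<35)&(H[:,1]>130)&(P[:,2]>58)&(P[:,2]<115); print("yellow",y.sum(),P[y].mean(0).round(1),P[y].min(0).round(),P[y].max(0).round());
  ret = um.true_divide(
Traceback (most recent call last):
  File "pin.py", line 7, in <module>
    y=S&(H[:,0]>22)&(H[:,0]<35)&(H[:,1]>130)&(P[:,2]>58)&(P[:,2]<115); print("yellow",y.sum(),P[y].mean(0).round(1),P[y].min(0).round(),P[y].max(0).round());
                                                                                                                    ~~~~~~~~^^^
ValueError: zero-size array to reduction operation minimum which has no identity
```

```bash
python3 - <<'E'
s=open("pin.py").read()
s=s.replace('print("yellow",y.sum(),P[y].mean(0).round(1),P[y].min(0).round(),P[y].max(0).round());','print("yellow",y.sum(),P[y].mean(0).round(1));')
s=s.replace("for n in","import sys,warnings; warnings.simplefilter('ignore')\nfor n in").replace("im,d=vision.grab_frame(n); np.save(n+\"_i2.npy\",im); np.save(n+\"_d2.npy\",d);","(im,d)=(np.load(n+'_i.npy'),np.load(n+'_d.npy')) if len(sys.argv)>1 else vision.grab_frame(n); np.save(n+'_i2.npy',im)\n   ".replace("\n   ","; "))
s=s.replace("cv2.minAreaRect(P[","(lambda q:cv2.minAreaRect(q) if len(q)>2 else None)(P[").replace("np.percentile(P[sh],[2,98],axis=0).round(0).tolist()","np.percentile(P[sh],[2,98],axis=0).round(0).tolist() if sh.any() else 0")
open("pin.py","w").write(s)
E
echo INITIAL; python3 pin.py x; echo NOW; python3 pin.py
```

```text
INITIAL
[ 509.  -260.1  183.6] 3.125 15.55
top stand top 747 ((487.88165283203125, -358.2107238769531), (52.27847671508789, 142.41720581054688), 88.1929702758789)
yellow 47 [ 490.4 -356.8   97.7]
top of it 33 [ 491.  -358.3  105.3]
driver tops 154 [array([ 442.5, -356.4,  124.4]), array([ 537.2, -358.4,  124.8])]
knob 24 [522.    5.3 123.1]
staple ((631.7409057617188, 39.83976745605469), (20.587112426757812, 28.82503318786621), 89.02400970458984)
shim None 0
side stand top 1044 ((488.6754150390625, -362.11138916015625), (52.08956527709961, 143.8844757080078), 88.56745147705078)
yellow 53 [ 490.5 -363.8  101.2]
top of it 44 [ 491.2 -363.4  104.9]
driver tops 211 [array([ 443.7, -363.1,  124.6]), array([ 538.9, -364.8,  124.5])]
knob 23 [521.8  -3.5 111.3]
staple ((632.5952758789062, 37.34843826293945), (27.575862884521484, 31.90959358215332), 89.85651397705078)
shim None 0
NOW
[ 509.  -260.1  183.6] 3.125 15.55
top stand top 0 None
yellow 0 [nan nan nan]
top of it 0 [nan nan nan]
driver tops 1 [array([ 440.8, -368.2,  124.4]), array([nan, nan, nan])]
knob 29 [566.   68.1 121.4]
staple ((631.7908935546875, 39.852203369140625), (20.532920837402344, 28.9691104888916), 88.88819885253906)
shim ((563.1107177734375, 112.74586486816406), (59.12726974487305, 89.3125228881836), 88.94080352783203) [[521.0, 85.0, 31.0], [605.0, 141.0, 78.0]]
side stand top 1039 ((488.3620300292969, -361.6385498046875), (52.767906188964844, 143.5251007080078), 89.38673400878906)
yellow 53 [ 491.1 -363.6  103.2]
top of it 49 [ 491.5 -363.5  104.5]
driver tops 214 [array([ 443.5, -363.3,  124.6]), array([ 539. , -364.8,  124.4])]
knob 33 [566.1  61.  109.1]
staple None
shim ((555.1507568359375, 115.77539825439453), (87.84696960449219, 74.26878356933594), 62.586612701416016) [[523.0, 100.0, 40.0], [578.0, 140.0, 81.0]]
```

View pics/p1.png

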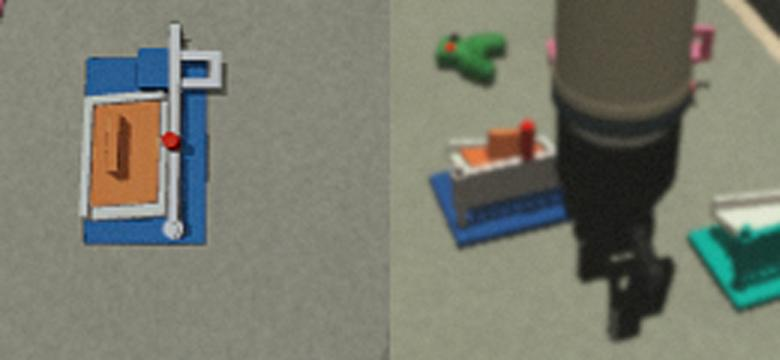

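The pictures show the plate seated in the corner (fin near (117,145) in the crop) and the hasp shut around its staple. Next I go above the pin.

>>> play_rows --steps '[{"delta_pos": [0.2, -2, 0], "yaw": 0, "jaw": 60}, {"delta_pos": [0.6, -5.5, 1], "yaw": 0, "jaw": 60}, {"delta_pos": [1, -8.5, 3], "yaw": 0, "jaw": 60}, {"delta_pos": [1.2, -9.6, 5], "yaw": 0, "jaw": 60}, {"delta_pos": [1.2, -9.8, 6.5], "yaw": 0, "jaw": 60}, {"delta_pos": [1.2, -9.8, 7], "yaw": 0, "jaw": 60}, {"delta_pos": [1.2, -9.8, 7], "yaw": 0, "jaw": 60}, {"delta_pos": [1.2, -9.8, 7], "yaw": 0, "jaw": 60}]'

```text
clock: 16.45
eef_pos: [496.9, -352.3, 114.1]
tcp_rot: [-3.141, 0.001, 3.126]
contact_force: [-0.2, 0.7, -0.1]
opening: 0.606
grasp_force: 0.0
```

Run:
```python
from look import *
s=r.sense(); e=s["eef_pos"]; print(e.round(1),s["tcp_rot"][2],s["clock"])
n="side"; im,d=dark(n,e[0],e[1],s["tcp_rot"][2],zmin=128,zmax=220)
hsv=cv2.cvtColor(im,cv2.COLOR_RGB2HSV); P,u,v=cloud(n,d); H=hsv[v,u].astype(int)
y=(np.hypot(P[:,0]-490,P[:,1]+362)<40)&(H[:,0]>22)&(H[:,0]<35)&(H[:,1]>130)&(P[:,2]>58)&(P[:,2]<125); o=P[y]-e; print("yellow rel",y.sum(),o.mean(0),np.percentile(o,[3,97],axis=0))
```

```text
[ 496.9 -352.3  114.1] 3.12582102465419 16.45
side 152 12 tx [-4.  9.] ty [-36.  25.]
side 164 40 tx [-4. 12.] ty [-41.  24.]
side 176 41 tx [-0. 12.] ty [-40.  26.]
side 188 25 tx [ 2. 13.] ty [-38.  27.]
side 200 75 tx [-7. 14.] ty [-59.  40.]
side 212 87 tx [-9. 18.] ty [-62.  20.]
yellow rel 3 [ -7.61265011  -8.48610537 -16.19617023] [[-11.17901714 -12.18395223 -31.3567891 ]
 [ -5.53612377  -6.4368941   -6.11746015]]
```

>>> play_rows --steps '[{"delta_pos": [0.1, -0.2, 1.5], "yaw": 0, "jaw": 60}, {"delta_pos": [0.1, -0.2, 4], "yaw": 0, "jaw": 60}, {"delta_pos": [0.1, -0.2, 6.5], "yaw": 0, "jaw": 60}, {"delta_pos": [0.1, -0.2, 7.8], "yaw": 0, "jaw": 60}, {"delta_pos": [0.1, -0.2, 8.2], "yaw": 0, "jaw": 40}, {"delta_pos": [0.1, -0.2, 8.2], "yaw": 0, "jaw": 0}, {"delta_pos": [0.1, -0.2, 8.2], "yaw": 0, "jaw": 0}, {"delta_pos": [0.1, -0.2, 8.2], "yaw": 0, "jaw": 0}]' --grip_force 40

```text
clock: 17.3
eef_pos: [495.8, -357.4, 32.6]
tcp_rot: [-3.138, 0.002, 3.126]
contact_force: [-1.5, -7.2, -4.8]
opening: 0.176
grasp_force: 38.8
```

>>> play_rows --steps '[{"delta_pos": [0, 0, 0], "yaw": 0, "jaw": 0}, {"delta_pos": [0, 0, 0], "yaw": 0, "jaw": 0}, {"delta_pos": [0, 0, -1], "yaw": 0, "jaw": 0}, {"delta_pos": [0, 0, -3], "yaw": 0, "jaw": 0}, {"delta_pos": [0, 0, -6], "yaw": 0, "jaw": 0}, {"delta_pos": [0, 0, -9], "yaw": 0, "jaw": 0}, {"delta_pos": [0, 0, -12], "yaw": 0, "jaw": 0}, {"delta_pos": [0, 0, -13], "yaw": 0, "jaw": 0}]'

```text
clock: 18.1
eef_pos: [497.0, -356.5, 165.9]
tcp_rot: [-3.138, 0.005, 3.125]
contact_force: [0.3, -1.0, 0.5]
opening: 0.178
grasp_force: 39.5
```

>>> play_rows --steps '[{"delta_pos": [-0.6, 2, 0], "yaw": 0, "jaw": 0}, {"delta_pos": [-2, 6, 0], "yaw": 0, "jaw": 0}, {"delta_pos": [-3.4, 10, 0], "yaw": 0, "jaw": 0}, {"delta_pos": [-4.8, 14.5, 0], "yaw": 0, "jaw": 0}, {"delta_pos": [-6.2, 19, 0], "yaw": 0, "jaw": 0}, {"delta_pos": [-7.6, 23.5, 0], "yaw": 0, "jaw": 0}, {"delta_pos": [-9, 27.5, 0], "yaw": 0, "jaw": 0}, {"delta_pos": [-10, 31, 0], "yaw": 0, "jaw": 0}]'

```text
clock: 18.9
eef_pos: [600.9, -44.6, 161.4]
tcp_rot: [3.141, 0.001, 3.126]
contact_force: [1.3, -0.4, -1.3]
opening: 0.173
grasp_force: 39.5
```

>>> play_rows --steps '[{"delta_pos": [-1.2, 3.5, 0], "yaw": 0, "jaw": 0}, {"delta_pos": [-2.2, 6.5, 0], "yaw": 0, "jaw": 0}, {"delta_pos": [-3, 8.6, 0], "yaw": 0, "jaw": 0}, {"delta_pos": [-3.2, 9.3, 1], "yaw": 0, "jaw": 0}, {"delta_pos": [-3.2, 9.3, 3], "yaw": 0, "jaw": 0}, {"delta_pos": [-3.2, 9.3, 5], "yaw": 0, "jaw": 0}, {"delta_pos": [-3.2, 9.3, 5.5], "yaw": 0, "jaw": 0}, {"delta_pos": [-3.2, 9.3, 5.5], "yaw": 0, "jaw": 0}]'

```text
clock: 19.7
eef_pos: [632.8, 44.9, 105.2]
tcp_rot: [-3.141, -0.002, 3.124]
contact_force: [0.4, -0.6, -1.1]
opening: 0.174
grasp_force: 39.5
```

```bash
cat > fit.py <<'E'
from look import *
import sys
s=r.sense(); e=s["eef_pos"]; print(e.round(1),s["tcp_rot"][2],s["clock"],s["contact_force"].round(1),s["opening"])
cs=[]
for n in("top","side"):
    im,d=vision.grab_frame(n); hsv=cv2.cvtColor(im,cv2.COLOR_RGB2HSV); P,u,v=cloud(n,d); H=hsv[v,u].astype(int)
    near=(np.hypot(P[:,0]-632,P[:,1]-42)<45)
    y=near&(H[:,0]>20)&(H[:,0]<36)&(H[:,1]>110)&(P[:,2]>70); 
    if y.sum()>2: print(n,"yellow",y.sum(),P[y].mean(0).round(1),np.percentile(P[y],[3,97],axis=0).round(1).tolist())
    g=near&(H[:,1]<70)&(H[:,2]>75)&(P[:,1]<58)
    for a,b in((58,76),(76,88),(88,104),(104,118),(118,140),(140,155)):
        k=g&(P[:,2]>a)&(P[:,2]<b)
        if k.sum()>3: print(n,"grey",a,k.sum(),np.percentile(P[k],[3,50,97],axis=0).round(1).tolist())
    p=proj(n,[632,42,90]); x,yy=int(p[0]),int(p[1]); cs.append(cv2.resize(im[yy-40:yy+40,x-43:x+43],None,fx=4.5,fy=4.5,interpolation=cv2.INTER_CUBIC))
cv2.imwrite(f"pics/{sys.argv[1]}.png",np.hstack(cs)[:,:,::-1])
E
python3 fit.py f1
```

```text
[632.8  44.9 105.2] 3.124288837912759 19.7 [ 0.4 -0.6 -1.1] 0.173962572795038
top yellow 5 [601.   24.8 296.9] [[594.7, 15.9, 288.3], [608.0, 36.3, 302.7]]
top grey 58 36 [[617.3, 29.6, 63.6], [620.0, 38.7, 67.3], [628.0, 57.7, 71.0]]
side yellow 16 [625.8  39.3 158.6] [[622.9, 17.1, 131.6], [634.7, 49.3, 234.1]]
side grey 58 48 [[619.2, 25.8, 62.7], [640.4, 36.4, 65.1], [649.4, 55.4, 68.6]]
side grey 104 4 [[630.4, 36.8, 109.5], [632.8, 38.2, 111.0], [634.9, 39.7, 115.2]]
side grey 118 28 [[617.6, 28.4, 124.0], [630.0, 36.6, 128.2], [642.0, 47.1, 130.6]]
side grey 140 5 [[624.1, 23.1, 147.6], [639.1, 27.5, 148.2], [643.9, 47.9, 150.6]]
```

View pics/f1.png

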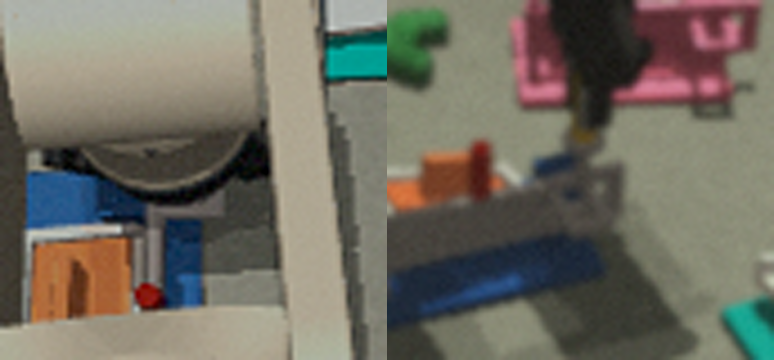

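```bash
python3 -c "
from h import *
s=r.sense(); print(s['eef_pos'],s['clock'],s['qvel'].round(3))"
```

```text
[634.19049814  45.13072759 106.92278727] 19.8 [ 0.002 -0.01  -0.009 -0.001 -0.     0.001]
```

>>> play_rows --steps '[{"delta_pos": [-0.2, 0, 0], "yaw": 0, "jaw": 0}, {"delta_pos": [-0.2, 0, 0.3], "yaw": 0, "jaw": 0}, {"delta_pos": [-0.2, 0, 0.8], "yaw": 0, "jaw": 0}, {"delta_pos": [-0.2, 0, 1.3], "yaw": 0, "jaw": 0}, {"delta_pos": [-0.2, 0, 1.5], "yaw": 0, "jaw": 0}, {"delta_pos": [-0.2, 0, 1.5], "yaw": 0, "jaw": 0}, {"delta_pos": [-0.2, 0, 1.5], "yaw": 0, "jaw": 0}, {"delta_pos": [-0.2, 0, 1.5], "yaw": 0, "jaw": 0}]'

```text
clock: 20.6
eef_pos: [636.0, 45.6, 91.5]
tcp_rot: [3.142, 0.0, 3.125]
contact_force: [0.2, 0.8, -0.8]
opening: 0.175
grasp_force: 39.5
```

```bash
python3 fit.py f2
python3 - <<'E'
from h import *
im,d=vision.grab_frame("side"); p=proj("side",[632,42,85]); x,y=int(p[0]),int(p[1]); np.save("z.npy",im)
cv2.imwrite("pics/f3.png",cv2.resize(im[y-25:y+25,x-30:x+30],None,fx=10,fy=10,interpolation=cv2.INTER_CUBIC)[:,:,::-1])
E
```

```text
[636.   45.6  91.5] 3.1248448934203115 20.6 [ 0.2  0.8 -0.8] 0.1745085650107127
top grey 58 42 [[617.3, 29.7, 63.6], [620.3, 39.9, 67.0], [629.6, 57.1, 70.6]]
side yellow 16 [627.1  37.9 133.2] [[623.6, 29.7, 116.7], [633.6, 48.8, 166.7]]
side grey 58 46 [[620.2, 25.2, 62.5], [640.6, 36.9, 65.4], [652.2, 57.2, 67.6]]
side grey 104 18 [[621.5, 29.2, 110.4], [636.6, 35.3, 114.4], [643.7, 47.4, 117.1]]
side grey 118 6 [[624.8, 21.9, 127.2], [640.0, 30.9, 134.3], [642.1, 55.8, 138.5]]
```

View pics/f3.png

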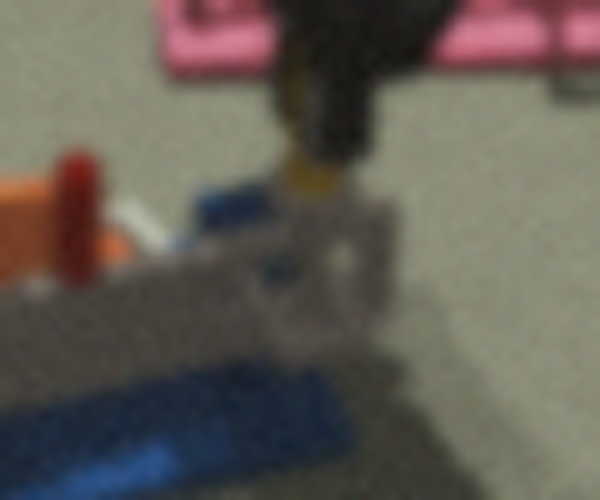

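The pin is centred over the loop: both the collar and the staple read x≈632.6 in the side camera. I lower it gently.

>>> play_rows --steps '[{"delta_pos": [0, 0, 0.3], "yaw": 0, "jaw": 0}, {"delta_pos": [0, 0, 0.6], "yaw": 0, "jaw": 0}, {"delta_pos": [0, 0, 0.9], "yaw": 0, "jaw": 0}, {"delta_pos": [0, 0, 1.1], "yaw": 0, "jaw": 0}, {"delta_pos": [0, 0, 1.3], "yaw": 0, "jaw": 0}, {"delta_pos": [0, 0, 1.5], "yaw": 0, "jaw": 0}, {"delta_pos": [0, 0, 1.5], "yaw": 0, "jaw": 0}, {"delta_pos": [0, 0, 1.5], "yaw": 0, "jaw": 0}]'

```text
clock: 21.55
eef_pos: [635.9, 45.6, 76.4]
tcp_rot: [-3.142, 0.0, 3.125]
contact_force: [0.4, -0.2, -0.8]
opening: 0.174
grasp_force: 39.5
```

>>> play_rows --steps '[{"delta_pos": [0, 0, 0.5], "yaw": 0, "jaw": 0}, {"delta_pos": [0, 0, 1], "yaw": 0, "jaw": 0}, {"delta_pos": [0, 0, 1.5], "yaw": 0, "jaw": 0}, {"delta_pos": [0, 0, 1.9], "yaw": 0, "jaw": 0}, {"delta_pos": [0, 0, 2.2], "yaw": 0, "jaw": 0}, {"delta_pos": [0, 0, 2.4], "yaw": 0, "jaw": 0}, {"delta_pos": [0, 0, 2.5], "yaw": 0, "jaw": 0}, {"delta_pos": [0, 0, 2.5], "yaw": 0, "jaw": 0}]'

```text
clock: 22.35
eef_pos: [635.9, 45.5, 51.3]
tcp_rot: [-3.142, -0.0, 3.125]
contact_force: [-0.4, 0.3, -1.1]
opening: 0.175
grasp_force: 39.5
```

```bash
python3 fit.py f4
```

```text
[635.9  45.5  51.3] 3.124775944916132 22.35 [-0.4  0.3 -1.1] 0.1745284075831342
top grey 58 11 [[617.1, 29.9, 65.1], [617.5, 35.0, 66.3], [621.9, 41.8, 69.9]]
side yellow 16 [627.8  41.   94. ] [[624.9, 28.2, 76.3], [633.1, 52.9, 122.1]]
side grey 58 49 [[620.2, 25.3, 62.6], [632.9, 33.4, 67.0], [649.1, 54.0, 75.4]]
```

>>> play_rows --steps '[{"delta_pos": [0, 0, 0.1], "yaw": 0, "jaw": 0}, {"delta_pos": [0, 0, 0.2], "yaw": 0, "jaw": 0}, {"delta_pos": [0, 0, 0.2], "yaw": 0, "jaw": 0}, {"delta_pos": [0, 0, 0.2], "yaw": 0, "jaw": 22}, {"delta_pos": [0, 0, 0.2], "yaw": 0, "jaw": 28}, {"delta_pos": [0, 0, 0.2], "yaw": 0, "jaw": 40}, {"delta_pos": [0, 0, 0.2], "yaw": 0, "jaw": 55}, {"delta_pos": [0, 0, 0.2], "yaw": 0, "jaw": 55}]'

```text
clock: 23.25
eef_pos: [635.9, 45.5, 49.4]
tcp_rot: [3.142, 0.0, 3.125]
contact_force: [-0.1, -0.2, 0.2]
opening: 0.549
grasp_force: 0.0
```

>>> play_rows --steps '[{"delta_pos": [0, 0, -0.5], "yaw": 0, "jaw": 55}, {"delta_pos": [0, 0, -2], "yaw": 0, "jaw": 55}, {"delta_pos": [0, 0, -5], "yaw": 0, "jaw": 55}, {"delta_pos": [0, 0, -8], "yaw": 0, "jaw": 55}, {"delta_pos": [0, 0, -12], "yaw": 0, "jaw": 55}, {"delta_pos": [0, -4, -15], "yaw": 0, "jaw": 55}, {"delta_pos": [0, -8, -16], "yaw": 0, "jaw": 55}, {"delta_pos": [0, -12, -16], "yaw": 0, "jaw": 55}]'

```text
clock: 24.05
eef_pos: [635.4, -75.6, 213.7]
tcp_rot: [-3.141, 0.006, 3.126]
contact_force: [-0.4, 0.1, -0.2]
opening: 0.55
grasp_force: 0.0
```

>>> play_rows --steps '[{"delta_pos": [0, -4, 0], "yaw": 0, "jaw": 55}, {"delta_pos": [0, -8, 0], "yaw": 0, "jaw": 55}, {"delta_pos": [0, -12, 0], "yaw": 0, "jaw": 55}, {"delta_pos": [0, -14, 0], "yaw": 0, "jaw": 55}, {"delta_pos": [0, -14, 0], "yaw": 0, "jaw": 55}, {"delta_pos": [0, -14, 0], "yaw": 0, "jaw": 55}, {"delta_pos": [0, -14, 0], "yaw": 0, "jaw": 55}, {"delta_pos": [0, -14, 0], "yaw": 0, "jaw": 55}]'

```text
clock: 24.85
eef_pos: [631.7, -213.0, 209.6]
tcp_rot: [3.141, 0.0, 3.126]
contact_force: [0.7, -0.3, 0.2]
opening: 0.546
grasp_force: 0.0
```

```bash
python3 fit.py f5; python3 pin.py | grep -E "knob|shim"
```

```text
[ 631.7 -213.   209.6] 3.126288365704158 24.85 [ 0.7 -0.3  0.2] 0.5462735925392234
top yellow 39 [629.6  46.4 116.4] [[623.6, 39.9, 93.2], [637.5, 52.1, 124.0]]
top grey 58 102 [[615.2, 29.5, 63.2], [625.0, 37.6, 68.9], [645.7, 57.6, 74.1]]
side yellow 59 [630.1  38.8 103.2] [[625.0, 33.2, 78.8], [636.8, 48.3, 121.5]]
side grey 58 88 [[613.5, 24.5, 58.7], [628.0, 34.0, 66.6], [649.5, 57.1, 74.0]]
knob 28 [566.1  68.3 121.9]
shim ((563.1561889648438, 113.69515991210938), (58.58380126953125, 88.76506805419922), 89.77726745605469) [[521.0, 85.0, 32.0], [605.0, 141.0, 78.0]]
knob 32 [566.1  60.8 109.3]
shim ((553.7919921875, 116.57559967041016), (83.25700378417969, 71.45429992675781), 58.80991744995117) [[523.0, 103.0, 40.0], [578.0, 138.0, 78.0]]
```

View pics/f5.png

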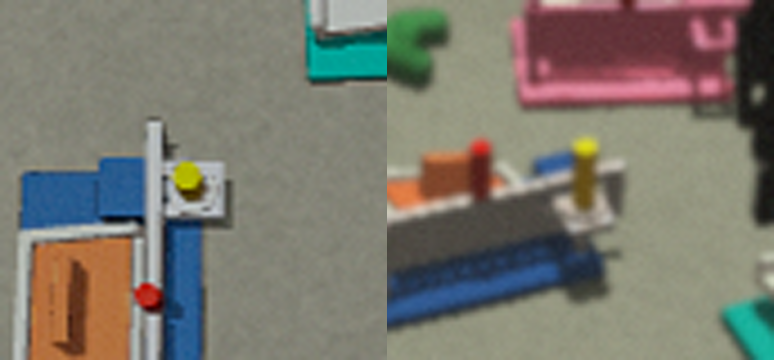

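The pin stands upright in the loop, with its top at about 121 mm as expected for a seated collar. The hasp is shut and the plate is home, so I'm handing in.

```bash
python3 -c "
from rig import r
print(r.sign_off())"
```

```text
the job is handed in; nothing more can be done
None
```

The job is handed in, though no verdict came back: in the last pictures the plate is home, the hasp is shut and the pin stands collar-down in the staple's loop, with no bystander touched.

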